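# Turn a gas cylinder gauge-up and hold it level

### The job

Roll the small green gas cylinder along the blue mat until its gauge (on the same side as the yellow stripe) faces straight up, and only then pick it up. Lift it, level all the way and with the gauge still on top, until it is at least ten centimetres clear of the mat, and finish while holding it there, still and level, in the gripper alone. Leave the other loose things where they are.

Things in the scene. Friction and masses are not known exactly. Their poses are not given: they have to be found in the camera images.
- cylinder: Green gas cylinder, 0.36-0.54 kg, lying on the mat: round body 52 mm across, 180 mm long, the last 43 mm a black collar; beyond it on the axis a brass valve stub 26 mm long, 28 mm across. Origin: on the axis, mid-length of the 180 mm body. z axis: along it, towards the valve. x axis: out through the gauge and a 12 mm yellow stripe, so x up = gauge up. A narrower white stripe is opposite.
- gauge (a point): Centre of the round white gauge (31 mm across, flush in the side of the black collar), 68 mm from the cylinder's origin towards the valve and 26 mm off the axis. Axes as the cylinder's. At the start it is turned 50 degrees or more away from up, to either side or underneath.
- balance (a point): The cylinder's centre of mass, inside it on the axis, 11 mm from its origin towards the valve, which is heavy. Axes as the cylinder's.
- mat: Blue mat, 360 x 360 x 6 mm, fixed; origin at the centre of its underside, z up. The cylinder starts near its middle, within 6 degrees of the mat's x axis, valve to +x. Pushed from one side, square to its axis, it rolls along the mat's y without slipping (radius 26 mm: 45 mm turns it 100 degrees); it stops within a few mm of a slow push (10 mm/s) but coasts 10 mm or more after a knock at 50 mm/s.
- adapter: White tube adapter, a ring 32 mm across and 24 mm tall, standing on the mat near the edge beyond the valve end. Origin at the centre of its underside. Leave it alone.
- key: Flat dark steel valve key, about 91 mm long, 28 mm at its widest and 5 mm thick, lying on the mat near the edge beyond the cylinder's foot. Origin on its underside, midway along the 70 mm shank. Leave it alone.
- disinfectant: Amber bottle, 60 mm across, 150 mm tall, on the trolley left of the mat. Origin at the centre of its underside. Leave it alone.
- dish: Steel bowl, 130 mm across, 50 mm tall, on the trolley right of the mat. Origin at the centre of its underside. Leave it alone.
- charger: Black charger block, 75 x 100 x 50 mm tall, right of the mat. Origin at the centre of its underside. Leave it alone.
Not all that is in view belongs to the job. What is shaped like the cylinder but red is not meant.

How it is judged (in metres and radians):
On the way, in this order (a step that is already met when the one before it is completed fails the run):
1. the cylinder lies on the mat with its gauge facing up (within 17 degrees) (angle between cylinder's own x axis and vertical below 0.3 rad and contact force between cylinder and mat above 1 N and height (world z) of cylinder below 0.04 m and linear speed of cylinder below 0.03 m/s), for 0.3 s.
2. it is lifted off the mat in the fingers (height (world z) of cylinder above 0.06 m and contact force between cylinder and mat below 0.1 N and contact force between cylinder and the fingers above 1 N), for 0.1 s.
At the end, for the whole second after the job is handed in: The fingers hold the cylinder still with its axis at least 132 mm above the trolley top (100 mm clear of the mat), level within 7 degrees, the gauge up within 20 degrees; nothing but the gripper carries it, and no other thing has moved more than 30 mm (height (world z) of cylinder above 0.132 m and angle between cylinder's own z axis and vertical between 1.45 and 1.69 rad and angle between cylinder's own x axis and vertical below 0.35 rad and contact force between cylinder and the fingers above 1 N and linear speed of cylinder below 0.03 m/s and angular speed of cylinder below 0.2 rad/s and contact force between cylinder and mat below 0.1 N and contact force between cylinder and adapter below 0.1 N and contact force between cylinder and key below 0.1 N and contact force between cylinder and disinfectant below 0.1 N and contact force between cylinder and dish below 0.1 N and contact force between cylinder and charger below 0.1 N and distance of each of adapter, key, disinfectant, dish, charger from where it was at the start of the episode below 0.03 m); the arm keeps its last pose, push and grip.
It fails at once if the cylinder is lifted off the mat before its gauge faces up, or turned away in the air (gauge over 26 degrees from up while raised more than 15 mm) (height (world z) of cylinder above 0.047 m and angle between cylinder's own x axis and vertical above 0.45 rad).
It fails at once if the cylinder is tipped more than 20 degrees from level (angle between cylinder's own z axis and vertical below 1.22 rad or angle between cylinder's own z axis and vertical above 1.92 rad).
It fails at once if another thing (adapter, key, bottle, dish or charger) is knocked more than 30 mm from its place (distance of any of adapter, key, disinfectant, dish, charger from where it was at the start of the episode above 0.03 m).
It also fails if it takes over 42 s, if anything falls off the work surface, if the arm or the gripper's body presses on something with over 40 N, if the wrist force passes 120 N, or if a joint passes its speed limit or range.

### The arm

A 7-joint arm with a two-finger parallel gripper is mounted at the origin on the work surface. World frame = base frame: x ahead of the robot, y to its left, z up, the work surface at z = 0. Lengths are in m, angles in degrees, forces in N, time in s.
With the tool pointing down it reaches from about 0.425 to 0.875 m from the base axis. Payload 4.7 kg.
Tool frame: the origin (TCP) lies on the centre line of the jaws, within the pads' length; the fingertips stand 25 mm ahead of it and the grasp point (between the pads) lies 6 mm ahead of it; z points along the fingers, y is the direction in which the jaws open and shut (so a half turn about z gives the same grasp; the last joint's range is limited). The gripper opens to 87 mm and grips with 3 to 60 N. Pads are 19 mm wide; open, the fingers measure 117 mm over their backs; the gripper's body (75 mm by 190 mm) begins 51 mm behind the grasp point.
Start: joints at [68.933, 18.392, -4.016, 83.108, 1.295, 78.541, -3.26], TCP at [0.242, -0.603, 0.248] pointing down, gripper open.
Joint ranges: [-163.93, 163.93], [-17.29, 119.83], [-79.2, 71.16], [3.27, 140.29], [-89.18, 269.18], [5.43, 117.66], [-154.24, 154.24]. Speed limits (degrees/s): [147.25, 147.25, 180, 180, 180, 180, 180].

### API

Orientations are given as [roll, pitch, yaw] about the fixed x, y, z axes, in that order (R = Rz(yaw) Ry(pitch) Rx(roll)).
In Python, from cell import env gives the robot as it stands.
- The arm moves only by the shell command python3 -m creep 'ROWS' [OPENING] [FORCE]. ROWS is JSON, a list of rows, each an object of numbers: "tx", "ty", "tz": the shift along the tool's x, y, z in m; "rx", "ry", "rz": the turn, a rotation vector about the tool's x, y, z in degrees. In form: [{"tx": .., "ty": .., "tz": .., "rx": .., "ry": .., "rz": ..}, ...]. A call has 1 to 20 rows; each row shifts and turns the commanded pose from where the row before left it, along the tool's axes as they then stand; what a row does not reach is not made up. A row lasts 1/8 s, in which the tool goes at most 62.5 mm and 10.7 degrees, less where a joint would pass 70% of its speed; a pose out of reach is approached as far as the arm can. A call is refused whole if a number of a shift passes 0.0625 or a number of a turn 10.7, either way. A call with a gripper value outside its range is refused whole. OPENING is the finger opening in m, from 0 to 0.087, set as the call begins (- or left out, the last holds). The fingers move at their own pace and stop on an object; FORCE is the grip in N (left out, the last holds). Time passes only in rows, so rows that do not move let the fingers close. It gives the time, the measured TCP pose, the force and the opening at its end, in the units of the state.
- env.get_obs(): the state, without advancing time (a new reading comes with each control period).
- env.read_camera(name): name is "scene" or "top"; returns a dict with "pixels" (384x512x3 uint8, red, green, blue), "intrinsics" (3x3 intrinsics, pixels), "R" (3x3) and "t" (3): a world point X has camera coordinates R X + t. Camera axes: x right, y down, z forward; pixel columns grow to the right and rows downward; lengths in m; the calibration is good to about 2 mm. A picture is of the moment at which its call begins. There is no depth.
- env.sign_off(): hands the job in, once; it reports no verdict.
The state is a dict: "time_s": time; "qpos": joint angles; "joint_velocities": joint speeds; "effort": joint torques, N m; "tool_pos": TCP position; "tool_rot": TCP orientation; "force": force on the tool from outside, world axes, zero at the start; "wrist_torque": the same for the moment, N m; "grip_width": finger opening in m.
Only numpy, scipy, OpenCV 4.12 (cv2) and the standard library are available. Lean on these libraries where they do the work, as an engineer would, in place of code of your own. Each camera call takes 0.05 s, during which the arm holds its last target.

## Working session

There is one attempt and no reset: what is moved stays moved. The work goes in short steps, Python scripts to look and compute and a shell command to move; the robot and the scene stay as the last step left them, time stands still between calls to the robot, and variables do not carry over. Pictures are saved under pics/ and viewed, and the job is handed in when it is done.

```bash
ls; mkdir -p pics; python3 - <<'E'
from cell import env
import cv2
print(env.get_obs())
for n in("scene","top"):
    c=env.read_camera(n); cv2.imwrite(f"pics/{n}0.png",c["pixels"][:,:,::-1]); print(n,c["intrinsics"],c["R"],c["t"])
E
```

```text
pics
{'time_s': 0.0, 'qpos': array([68.93321475, 18.43949376, -4.01580772, 83.17458955,  1.29472516,
       78.54032827, -3.26136253]), 'joint_velocities': array([-0.00768811,  0.02713335, -0.10699152,  0.05109666,  0.11189662,
        0.00469982,  0.10858519]), 'effort': array([ 1.45265824e-05, -4.91295648e+01, -4.04059617e-01, -3.12526917e+01,
       -6.40310207e-02,  4.35569545e-02,  1.50228575e-04]), 'tool_pos': array([ 0.24194762, -0.60275139,  0.24645932]), 'tool_rot': array([-1.79890817e+02,  5.36112039e-03,  2.18753778e+01]), 'force': array([ 0.26705327, -0.9228592 , -0.1864074 ]), 'wrist_torque': array([0.04035994, 0.02753492, 0.02745844]), 'grip_width': 0.08714739398733333}
scene [[382.47085955   0.         255.08900447]
 [  0.         382.47085955 193.22826678]
 [  0.           0.           1.        ]] [[-0.35663636  0.93422835  0.0052821 ]
 [ 0.53443975  0.20865021 -0.81904776]
 [-0.76627975 -0.28927925 -0.57370102]] [ 0.1740613  -0.23774545  1.7366985 ]
top [[387.96657704   0.         255.87788721]
 [  0.         387.96657704 194.95594458]
 [  0.           0.           1.        ]] [[ 0.00673544 -0.999735   -0.02201262]
 [-0.98570028 -0.00293116 -0.16848254]
 [ 0.16837337  0.02283265 -0.98545882]] [0.00355106 0.54942112 1.10626101]
```

View pics/scene0.png

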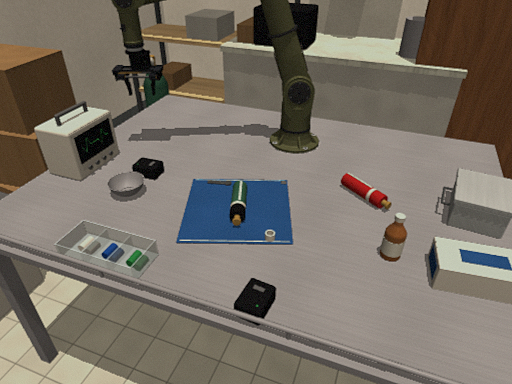

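View pics/top0.png

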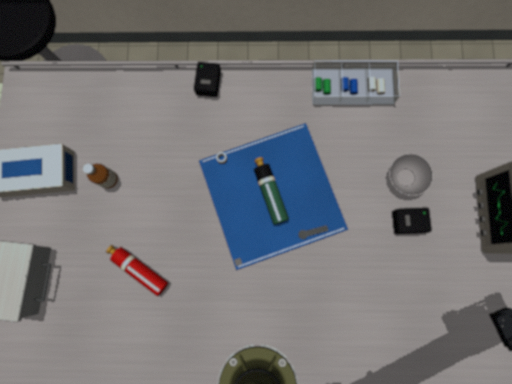

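```bash
python3 - <<'E'
import cv2,numpy as np
a=cv2.imread("pics/top0.png")[115:275,190:355]; b=cv2.imread("pics/scene0.png")[170:250,170:300]
a=cv2.resize(a,None,fx=3.6,fy=3.6,interpolation=cv2.INTER_CUBIC);cv2.imwrite("pics/topz.png",a)
cv2.imwrite("pics/scz.png",cv2.resize(b,None,fx=6,fy=6,interpolation=cv2.INTER_CUBIC))
E
```

```text
(no output)
```

View pics/topz.png

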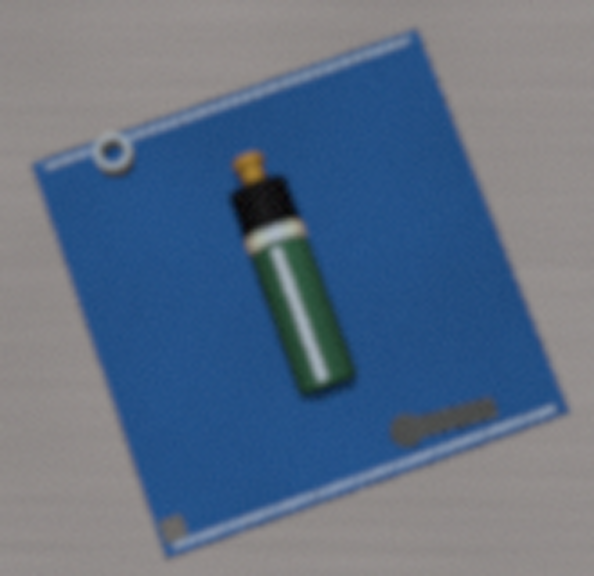

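View pics/scz.png

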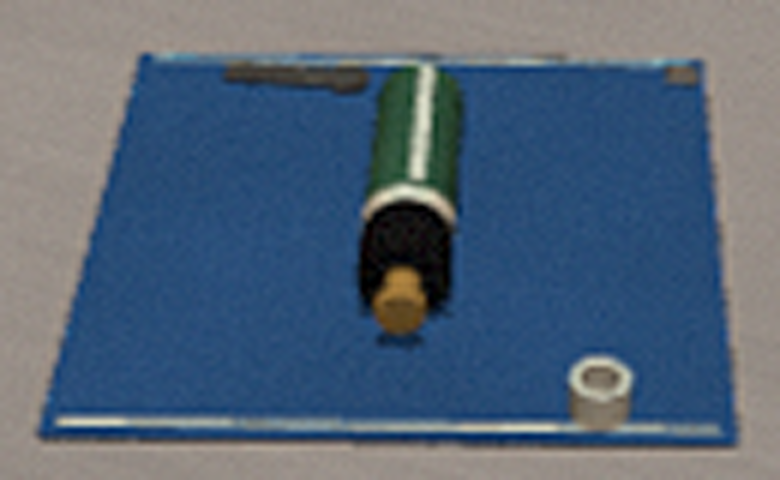

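```bash
cat > h.py <<'E'
from cell import env
import numpy as np, cv2
from scipy.optimize import minimize
R_=0.026
def cam(n): return env.read_camera(n)
def proj(c,X):
    Y=np.asarray(X)@c["R"].T+c["t"]; u=Y@c["intrinsics"].T; return u[:,:2]/u[:,2:]
def ray(c,uv):
    uv=np.atleast_2d(uv); d=np.c_[uv,np.ones(len(uv))]@np.linalg.inv(c["intrinsics"]).T@c["R"]
    return -c["R"].T@c["t"], d/np.linalg.norm(d,axis=1)[:,None]
def onplane(c,uv,z):
    o,d=ray(c,uv); return o+d*((z-o[2])/d[:,2])[:,None]
def frame(p):
    x,y,yaw,z=p; a=np.array([np.cos(yaw),np.sin(yaw),0]); return np.array([x,y,z]),a,np.array([-a[1],a[0],0]),np.array([0,0,1.])
def hulls(c,p):
    o,a,l,u=frame(p); t=np.linspace(0,2*np.pi,40)
    out=[]
    for z0,z1,r in((-.09,.09,.026),(.09,.116,.014)):
        X=np.concatenate([o+a*z+r*(np.cos(t)[:,None]*l+np.sin(t)[:,None]*u) for z in(z0,z1)])
        out.append(cv2.convexHull(proj(c,X).astype(np.float32))[:,0])
    return out
def mask_model(c,p,s=4):
    m=np.zeros((384*1,512*1),np.uint8)
    for h in hulls(c,p): cv2.fillPoly(m,[np.round(h*16).astype(np.int32)],255,cv2.LINE_AA,4)
    return m/255.
def mask_img(c,p0):
    px=c["pixels"].astype(int); r,g,b=px[...,0],px[...,1],px[...,2]
    blue=(b>r+35)&(b>g+20)
    m=(~blue).astype(np.uint8)
    near=np.zeros(m.shape,np.uint8)
    for h in hulls(c,p0): cv2.fillPoly(near,[h.astype(np.int32)],1)
    near=cv2.dilate(near,np.ones((15,15)))
    return m*near
def fit(cams,p0,z=.032):
    p0=np.array(p0,float)
    for _ in range(2):
        ms=[mask_img(c,[*p0,z]) for c in cams]
        f=lambda q:sum(np.abs(mask_model(c,[*q,z])-m).sum() for c,m in zip(cams,ms))
        r=minimize(f,p0,method="Nelder-Mead",options=dict(initial_simplex=p0+np.array([[0,0,0],[.01,0,0],[0,.01,0],[0,0,.1]]),xatol=1e-5)); p0=r.x
    return p0,r.fun,[m.sum() for m in ms]
def angles(c,uv,p):
    """surface: axial coordinate, angle about axis (0=up, + towards left of axis)"""
    o,a,l,u=frame(p); C,d=ray(c,uv); w=C-o
    D=np.c_[d@l,d@u]; W=np.array([w@l,w@u]); A=(D**2).sum(1);B=D@W;Q=W@W-R_**2
    k=(-B-np.sqrt(np.maximum(B*B-A*Q,0)))/A; X=w+d*k[:,None]
    return X@a,np.degrees(np.arctan2(X@l,X@u))
E
python3 - <<'E'
from h import *
c=cam("top");s=cam("scene")
f=lambda P:np.array(P)/3.6+[190,115]
M=onplane(c,f([(37,163),(415,30),(567,410),(168,557)]),.006);print("mat",M,M.mean(0))
P=onplane(c,f([(328,388),(248,155)]),.03);print(P)
d=P[1]-P[0];yaw=np.arctan2(d[1],d[0]);p0=[*(P[0]+.09*d/np.linalg.norm(d))[:2],yaw]
for cs in([c],[s],[c,s]):
    p,e,n=fit(cs,p0);print(p[:2],np.degrees(p[2]),e,n)
q=[*p,.032]
print(angles(c,f([(278,248),(298,310),(322,380)]),q))
print(angles(s,np.array([(427,70),(417,178)])/6+[170,170],q))
E
```

```text
mat [[ 0.66615328  0.18231755  0.006     ]
 [ 0.78707594 -0.14787079  0.006     ]
 [ 0.45330709 -0.27002623  0.006     ]
 [ 0.32990975  0.06296629  0.006     ]] [ 0.55911151 -0.04315329  0.006     ]
[[ 0.46851256 -0.06902818  0.03      ]
 [ 0.66699452 -0.0018448   0.03      ]]
[ 0.55544151 -0.03829917] 19.98754671091336 180.05098039215687 [np.uint64(1051)]
[ 0.55028649 -0.03781515] 19.682485943441716 340.5882352941177 [np.uint64(899)]
[ 0.55539811 -0.03727424] 20.081199205823445 535.1647058823529 [np.uint64(1051), np.uint64(892)]
(array([ 0.02720617, -0.0266952 , -0.08694255]), array([1.39447235, 6.41107966, 9.62181367]))
(array([-0.08004134,  0.02883724]), array([18.11653297, 16.45258637]))
```

```bash
python3 - <<'E'
from h import *
q=[.5554,-.0383,np.radians(20.0),.032]
out=[]
for n,(x0,y0) in(("top",(225,140)),("scene",(205,165))):
    c=cam(n); im=cv2.resize(c["pixels"][y0:y0+95,x0:x0+80,::-1],None,fx=5,fy=5,interpolation=cv2.INTER_NEAREST)
    for h in hulls(c,q): cv2.polylines(im,[((h-[x0,y0]+.5)*5).astype(np.int32)],True,(0,0,255),1)
    out.append(im)
cv2.imwrite("pics/ov.png",np.hstack(out))
E
```

```text
(no output)
```

View pics/ov.png

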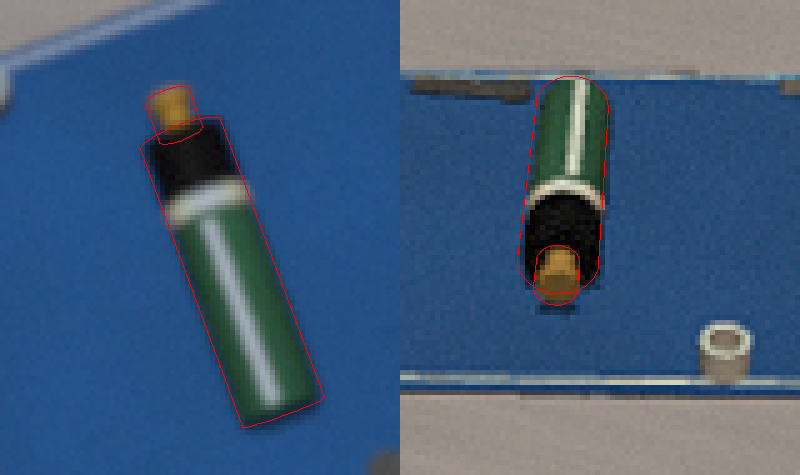

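The top view shows the white stripe nearly on top, at about pixels (268,184)-(279,221), so the gauge is underneath. Axis yaw is about 20°. I'll roll the cylinder left by about 77 mm, pushing with both open fingers spread along its axis.

```bash
python3 -m creep '[{"tx":0.0365,"ty":-0.0248},{"tx":0.0365,"ty":-0.0248},{"tx":0.0365,"ty":-0.0248},{"tx":0.0365,"ty":-0.0248},{"tx":0.0365,"ty":-0.0248},{"tx":0.0365,"ty":-0.0248},{"tx":0.0365,"ty":-0.0248},{"tx":0.0365,"ty":-0.0248},{"tx":0.0365,"ty":-0.0248},{"tx":0.0365,"ty":-0.0248},{"tx":0.0365,"ty":-0.0248},{"tx":0.0365,"ty":-0.0248},{"tx":0.0365,"ty":-0.0248},{"tx":0.0365,"ty":-0.0248},{"rz":-9.8},{"rz":-9.8},{"rz":-9.8},{"rz":-9.8},{"rz":-9.8},{"rz":-9.8}]' 0.087 20
python3 -m creep '[{"rz":-9.8,"tz":0.03},{"rz":-9.8,"tz":0.03},{"rz":-9.8,"tz":0.03},{}]'
```

```text
$[0]: bad value
$[0]: bad value
```

```bash
python3 -m creep '[{"tx":0.0365,"ty":-0.0248,"tz":0,"rx":0,"ry":0,"rz":0}]' 0.087 20; python3 -m creep --help | head
```

```text
time_s: 0.42
tool_pos: [0.2635, -0.5688, 0.2469]
tool_rot: [180.0, 0.1, 21.5]
force: [0.4, 1.0, 0.5]
grip_width: 0.087invalid input: not JSON, or not a number
```

```bash
python3 -m creep '[{"tx":0.0365,"ty":-0.0248,"tz":0,"rx":0,"ry":0,"rz":0},{"tx":0.0365,"ty":-0.0248,"tz":0,"rx":0,"ry":0,"rz":0},{"tx":0.0365,"ty":-0.0248,"tz":0,"rx":0,"ry":0,"rz":0},{"tx":0.0365,"ty":-0.0248,"tz":0,"rx":0,"ry":0,"rz":0},{"tx":0.0365,"ty":-0.0248,"tz":0,"rx":0,"ry":0,"rz":0},{"tx":0.0365,"ty":-0.0248,"tz":0,"rx":0,"ry":0,"rz":0},{"tx":0.0365,"ty":-0.0248,"tz":0,"rx":0,"ry":0,"rz":0},{"tx":0.0365,"ty":-0.0248,"tz":0,"rx":0,"ry":0,"rz":0},{"tx":0.0365,"ty":-0.0248,"tz":0,"rx":0,"ry":0,"rz":0},{"tx":0.0365,"ty":-0.0248,"tz":0,"rx":0,"ry":0,"rz":0},{"tx":0.0365,"ty":-0.0248,"tz":0,"rx":0,"ry":0,"rz":0},{"tx":0.0365,"ty":-0.0248,"tz":0,"rx":0,"ry":0,"rz":0},{"tx":0.0365,"ty":-0.0248,"tz":0,"rx":0,"ry":0,"rz":0},{"tx":0,"ty":0,"tz":0,"rx":0,"ry":0,"rz":-9.8},{"tx":0,"ty":0,"tz":0,"rx":0,"ry":0,"rz":-9.8},{"tx":0,"ty":0,"tz":0,"rx":0,"ry":0,"rz":-9.8},{"tx":0,"ty":0,"tz":0,"rx":0,"ry":0,"rz":-9.8},{"tx":0,"ty":0,"tz":0,"rx":0,"ry":0,"rz":-9.8},{"tx":0,"ty":0,"tz":0,"rx":0,"ry":0,"rz":-9.8}]'
python3 -m creep '[{"tx":0,"ty":0,"tz":0.03,"rx":0,"ry":0,"rz":-9.8},{"tx":0,"ty":0,"tz":0.03,"rx":0,"ry":0,"rz":-9.8},{"tx":0,"ty":0,"tz":0.03,"rx":0,"ry":0,"rz":-9.8},{"tx":0,"ty":0,"tz":0,"rx":0,"ry":0,"rz":0}]'
```

```text
time_s: 2.8
tool_pos: [0.5869, -0.0907, 0.2475]
tool_rot: [-180.0, 0.0, 81.0]
force: [-0.4, 0.2, -0.4]
grip_width: 0.0869
time_s: 3.3
tool_pos: [0.5851, -0.0907, 0.1552]
tool_rot: [-179.8, -0.2, 110.0]
force: [-0.1, 0.2, -0.6]
grip_width: 0.0872
```

```bash
python3 -m creep '[{"tx":0,"ty":0,"tz":0.029,"rx":0,"ry":0,"rz":0},{"tx":0,"ty":0,"tz":0.029,"rx":0,"ry":0,"rz":0},{"tx":0,"ty":0,"tz":0.029,"rx":0,"ry":0,"rz":0},{"tx":0,"ty":0,"tz":0.015,"rx":0,"ry":0,"rz":0},{"tx":0,"ty":0,"tz":0.012,"rx":0,"ry":0,"rz":0},{"tx":0.005,"ty":0,"tz":0,"rx":0,"ry":0,"rz":0},{"tx":0.005,"ty":0,"tz":0,"rx":0,"ry":0,"rz":0},{"tx":0,"ty":0,"tz":0,"rx":0,"ry":0,"rz":0}]'
cat > v.py <<'E'
from h import *
import sys
x,y,yaw,name=float(sys.argv[1]),float(sys.argv[2]),float(sys.argv[3]),sys.argv[4]
z=float(sys.argv[5]) if len(sys.argv)>5 else .032
q=[x,y,np.radians(yaw),z]
out=[]
for n in("top","scene"):
    c=cam(n); u=proj(c,[[x,y,z]])[0].astype(int); x0,y0=u-[40,50]
    im=cv2.resize(c["pixels"][y0:y0+100,x0:x0+80,::-1],None,fx=5,fy=5,interpolation=cv2.INTER_CUBIC)
    for h in hulls(c,q): cv2.polylines(im,[((h-[x0,y0]+.5)*5).astype(np.int32)],True,(0,0,255),1)
    print(n,"origin",x0,y0); out.append(im)
cv2.imwrite(f"pics/{name}.png",np.hstack(out)); print(env.get_obs()["time_s"])
E
python3 v.py .5554 -.0383 20 v1
```

```text
time_s: 4.3
tool_pos: [0.5841, -0.0804, 0.0445]
tool_rot: [179.9, 0.0, 110.1]
force: [0.0, -0.3, -0.1]
grip_width: 0.0873
top origin 230 143
scene origin 197 150
4.4
```

View pics/v1.png

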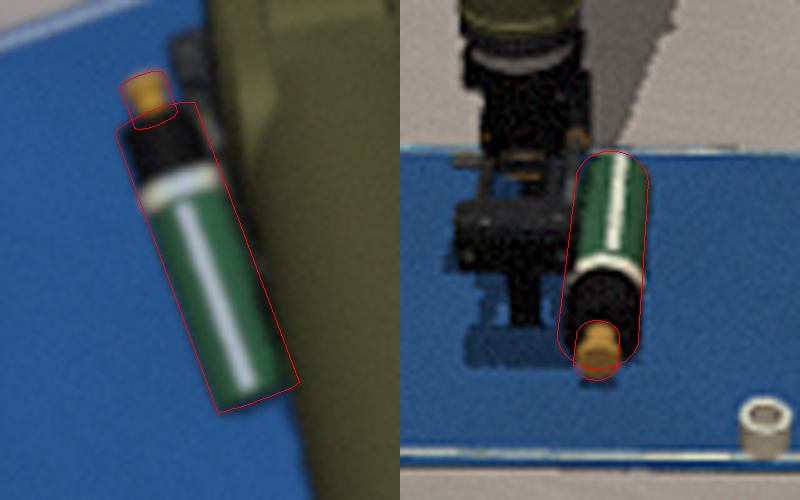

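```bash
python3 -m creep '[{"tx":0.0025,"ty":0,"tz":0,"rx":0,"ry":0,"rz":0},{"tx":0.0025,"ty":0,"tz":0,"rx":0,"ry":0,"rz":0},{"tx":0.0025,"ty":0,"tz":0,"rx":0,"ry":0,"rz":0},{"tx":0.0025,"ty":0,"tz":0,"rx":0,"ry":0,"rz":0},{"tx":0.0015,"ty":0,"tz":0,"rx":0,"ry":0,"rz":0},{"tx":0.0015,"ty":0,"tz":0,"rx":0,"ry":0,"rz":0},{"tx":0.0015,"ty":0,"tz":0,"rx":0,"ry":0,"rz":0},{"tx":0.0015,"ty":0,"tz":0,"rx":0,"ry":0,"rz":0},{"tx":0.0015,"ty":0,"tz":0,"rx":0,"ry":0,"rz":0},{"tx":0.0018,"ty":0,"tz":0,"rx":0,"ry":0,"rz":0},{"tx":0.0018,"ty":0,"tz":0,"rx":0,"ry":0,"rz":0},{"tx":0.0018,"ty":0,"tz":0,"rx":0,"ry":0,"rz":0},{"tx":0.0018,"ty":0,"tz":0,"rx":0,"ry":0,"rz":0},{"tx":0.0018,"ty":0,"tz":0,"rx":0,"ry":0,"rz":0},{"tx":0.0018,"ty":0,"tz":0,"rx":0,"ry":0,"rz":0},{"tx":0.0018,"ty":0,"tz":0,"rx":0,"ry":0,"rz":0},{"tx":0.0018,"ty":0,"tz":0,"rx":0,"ry":0,"rz":0},{"tx":0.0018,"ty":0,"tz":0,"rx":0,"ry":0,"rz":0},{"tx":0.0018,"ty":0,"tz":0,"rx":0,"ry":0,"rz":0},{"tx":0.0018,"ty":0,"tz":0,"rx":0,"ry":0,"rz":0}]'
python3 v.py .547 -.0155 20 v2
```

```text
time_s: 6.9
tool_pos: [0.5707, -0.0461, 0.0435]
tool_rot: [-180.0, 0.0, 110.1]
force: [-0.2, -1.1, 0.7]
grip_width: 0.0872
top origin 223 146
scene origin 204 150
7.0
```

View pics/v2.png

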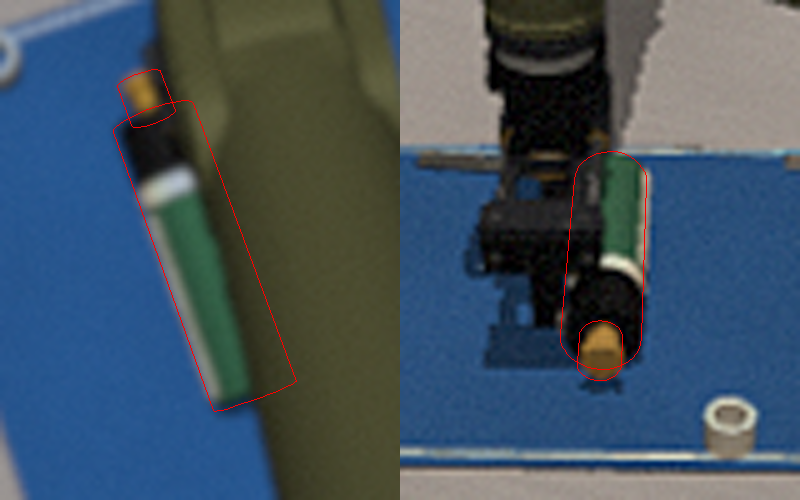

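```bash
python3 -m creep '[{"tx":0.0019,"ty":0,"tz":0,"rx":0,"ry":0,"rz":0},{"tx":0.0019,"ty":0,"tz":0,"rx":0,"ry":0,"rz":0},{"tx":0.0019,"ty":0,"tz":0,"rx":0,"ry":0,"rz":0},{"tx":0.0019,"ty":0,"tz":0,"rx":0,"ry":0,"rz":0},{"tx":0.0019,"ty":0,"tz":0,"rx":0,"ry":0,"rz":0},{"tx":0.0019,"ty":0,"tz":0,"rx":0,"ry":0,"rz":0},{"tx":0.0019,"ty":0,"tz":0,"rx":0,"ry":0,"rz":0},{"tx":0.0019,"ty":0,"tz":0,"rx":0,"ry":0,"rz":0},{"tx":0.0019,"ty":0,"tz":0,"rx":0,"ry":0,"rz":0},{"tx":0.0019,"ty":0,"tz":0,"rx":0,"ry":0,"rz":0},{"tx":0.0019,"ty":0,"tz":0,"rx":0,"ry":0,"rz":0},{"tx":0.0019,"ty":0,"tz":0,"rx":0,"ry":0,"rz":0},{"tx":0.0019,"ty":0,"tz":0,"rx":0,"ry":0,"rz":0},{"tx":0.0019,"ty":0,"tz":0,"rx":0,"ry":0,"rz":0},{"tx":0.0019,"ty":0,"tz":0,"rx":0,"ry":0,"rz":0},{"tx":0.0019,"ty":0,"tz":0,"rx":0,"ry":0,"rz":0},{"tx":0.0019,"ty":0,"tz":0,"rx":0,"ry":0,"rz":0},{"tx":0.0019,"ty":0,"tz":0,"rx":0,"ry":0,"rz":0},{"tx":0.0015,"ty":0,"tz":0,"rx":0,"ry":0,"rz":0},{"tx":0.001,"ty":0,"tz":0,"rx":0,"ry":0,"rz":0}]'
python3 v.py .5345 .018 20 v3
```

```text
time_s: 9.5
tool_pos: [0.5581, -0.0116, 0.0435]
tool_rot: [-180.0, -0.0, 110.1]
force: [0.0, -0.3, 0.3]
grip_width: 0.0871
top origin 212 150
scene origin 215 150
9.6
```

View pics/v3.png

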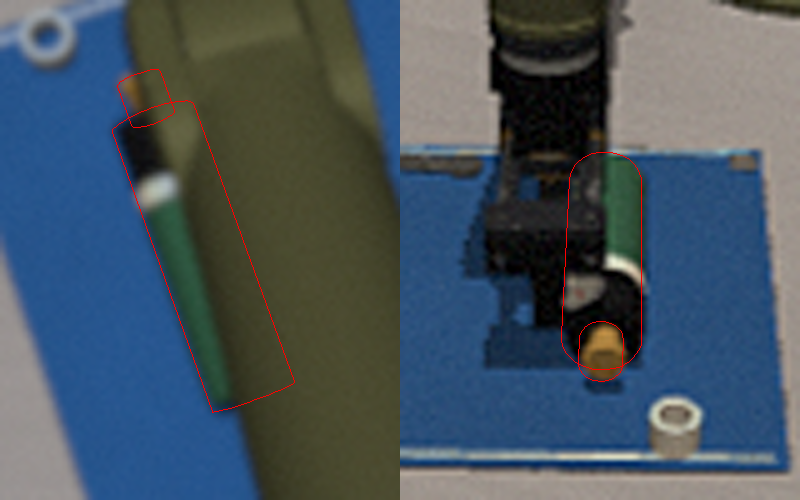

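```bash
python3 - <<'E'
from h import *
s=env.read_camera("scene")
q=[.5345,.018,np.radians(20),.032]
uv=np.array([(603,293),(590,293),(580,293),(570,293)],float)/5+[215-80,150]-.5
print(angles(s,uv,q))
# predicted gauge outline for several roll angles
o,a,l,u=frame(q);t=np.linspace(0,2*np.pi,16)
for th in(-50,-40,-30):
    T=np.radians(th); n=np.cos(T)*u+np.sin(T)*l; w=-np.sin(T)*u+np.cos(T)*l
    X=[o+a*(.068+.0155*np.cos(k))+.026*(np.cos(.0155*np.sin(k)/.026)*n+np.sin(.0155*np.sin(k)/.026)*w) for k in t]
    P=(proj(s,X)-[135,150]+.5)*5; print(th,P.min(0),P.max(0),P.mean(0))
E
```

```text
(array([0.07586084, 0.07452205, 0.0706216 , 0.06238323]), array([  1.44898854, -17.24658272, -33.2025445 , -53.73406984]))
-50 [562.20114719 277.97828267] [591.08591117 318.76214036] [573.84798538 299.29154786]
-40 [563.66817932 275.71206616] [597.97847057 313.57208794] [578.38357155 295.74556644]
-30 [566.15468046 273.88728975] [604.99850003 308.78148541] [583.65005583 292.88489756]
```

```bash
python3 -m creep '[{"tx":0.0019,"ty":0,"tz":0,"rx":0,"ry":0,"rz":0},{"tx":0.0019,"ty":0,"tz":0,"rx":0,"ry":0,"rz":0},{"tx":0.0019,"ty":0,"tz":0,"rx":0,"ry":0,"rz":0},{"tx":0.0019,"ty":0,"tz":0,"rx":0,"ry":0,"rz":0},{"tx":0.0019,"ty":0,"tz":0,"rx":0,"ry":0,"rz":0},{"tx":0.0015,"ty":0,"tz":0,"rx":0,"ry":0,"rz":0},{"tx":0.0012,"ty":0,"tz":0,"rx":0,"ry":0,"rz":0},{"tx":0.001,"ty":0,"tz":0,"rx":0,"ry":0,"rz":0},{"tx":0,"ty":0,"tz":0,"rx":0,"ry":0,"rz":0},{"tx":-0.005,"ty":0,"tz":0,"rx":0,"ry":0,"rz":0},{"tx":-0.015,"ty":0,"tz":0,"rx":0,"ry":0,"rz":0},{"tx":-0.015,"ty":0,"tz":0,"rx":0,"ry":0,"rz":0},{"tx":0,"ty":0,"tz":0,"rx":0,"ry":0,"rz":0}]'
python3 v.py .530 .0303 20 v4
```

```text
time_s: 11.28
tool_pos: [0.5662, -0.0348, 0.0434]
tool_rot: [-180.0, 0.0, 109.9]
force: [-0.1, 0.8, -0.1]
grip_width: 0.0865
top origin 207 152
scene origin 219 150
11.375
```

View pics/v4.png

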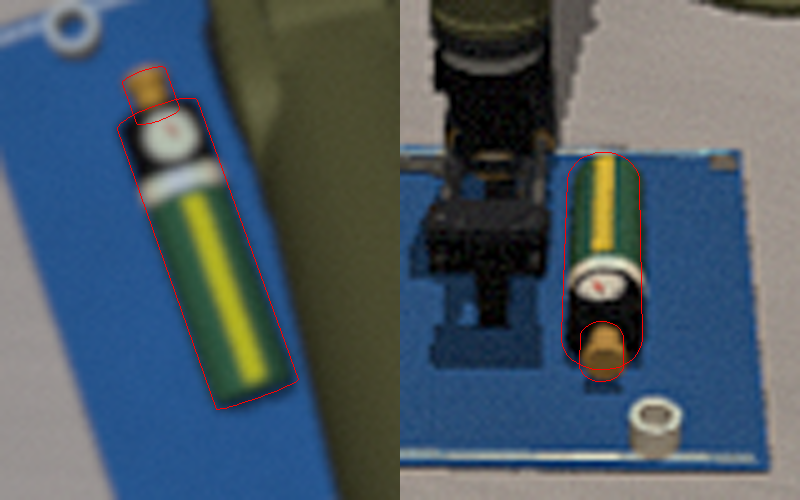

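```bash
python3 - <<'E'
from h import *
c=cam("top");s=cam("scene")
T=(np.array([(169,130),(192,200),(222,285),(255,380)],float))/5+[207,152]-.5
S=(np.array([(600,287),(602,245),(604,200),(606,158)],float)-[400,0])/5+[219,150]-.5
for cs in([c],[s],[c,s]):
    p,e,n=fit(cs,[.530,.0303,np.radians(20)]);print(p[:2],np.degrees(p[2]),e,n)
q=[.530,.0303,np.radians(20),.032]
for yaw in(18,19,20):
    q[2]=np.radians(yaw);print(yaw,angles(c,T,q),angles(s,S,q))
q=[*fit([s],[.530,.0303,np.radians(20)])[0],.032];print(angles(s,S,q))
q=[*fit([c],[.530,.0303,np.radians(20)])[0],.032];print(angles(c,T,q))
E
```

```text
[0.53293231 0.03177444] 19.377198666421105 578.8901960784315 [np.uint64(1454)]
[0.52394437 0.03042177] 20.1818424634615 429.4313725490196 [np.uint64(1003)]
[0.52988544 0.03228272] 19.613654989335753 946.1803921568628 [np.uint64(1396), np.uint64(984)]
18 (array([ 0.07333296,  0.02885341, -0.02475046, -0.08359217]), array([-0.93660473, -1.87099187, -5.54374499, -8.95760603])) (array([ 0.06926104,  0.02299465, -0.02986979, -0.08261022]), array([ 1.82157791,  0.3421331 , -1.56558214, -3.26322633]))
19 (array([ 0.07332628,  0.0288382 , -0.02479587, -0.08366647]), array([-3.76060035, -2.98185313, -4.58641042, -5.70997327])) (array([ 0.0692786 ,  0.02299289, -0.02986449, -0.08255905]), array([-0.84224788, -0.5423303 , -0.41590652, -0.08165262]))
20 (array([ 0.07331163,  0.02881602, -0.02483271, -0.08370796]), array([-6.59548215, -4.09350929, -3.62874621, -2.47988157])) (array([ 0.06920054,  0.02297553, -0.02986534, -0.08260508]), array([-3.50876841, -1.42667368,  0.73276268,  3.09533939]))
(array([ 0.07448874,  0.02839776, -0.02430774, -0.0769089 ]), array([-8.87974734, -6.45489174, -3.9163707 , -1.18491527]))
(array([ 0.07007505,  0.02558052, -0.0280614 , -0.08693822]), array([-5.75431529, -4.32502006, -5.1503353 , -5.41554155]))
```

```bash
python3 -m creep '[{"tx":0,"ty":0,"tz":-0.03,"rx":0,"ry":0,"rz":0},{"tx":0,"ty":0,"tz":-0.03,"rx":0,"ry":0,"rz":0},{"tx":0,"ty":0,"tz":-0.03,"rx":0,"ry":0,"rz":0},{"tx":0.02,"ty":0,"tz":0,"rx":0,"ry":0,"rz":0},{"tx":0.02,"ty":0,"tz":0,"rx":0,"ry":0,"rz":0},{"tx":0.02,"ty":0,"tz":0,"rx":0,"ry":0,"rz":0},{"tx":0.014,"ty":0,"tz":0,"rx":0,"ry":0,"rz":0},{"tx":0,"ty":0,"tz":0,"rx":0,"ry":0,"rz":10.1},{"tx":0,"ty":0,"tz":0,"rx":0,"ry":0,"rz":10.1},{"tx":0,"ty":0,"tz":0,"rx":0,"ry":0,"rz":10.1},{"tx":0,"ty":0,"tz":0,"rx":0,"ry":0,"rz":10.1},{"tx":0,"ty":0,"tz":0,"rx":0,"ry":0,"rz":10.1},{"tx":0,"ty":0,"tz":0,"rx":0,"ry":0,"rz":10.1},{"tx":0,"ty":0,"tz":0,"rx":0,"ry":0,"rz":10.1},{"tx":0,"ty":0,"tz":0,"rx":0,"ry":0,"rz":10.1},{"tx":0,"ty":0,"tz":0,"rx":0,"ry":0,"rz":10.1},{"tx":0,"ty":0,"tz":0,"rx":0,"ry":0,"rz":0},{"tx":0,"ty":0,"tz":0,"rx":0,"ry":0,"rz":0}]'
python3 v.py .533 .0318 19.3 v5
```

```text
time_s: 13.72
tool_pos: [0.54, 0.0376, 0.1333]
tool_rot: [-180.0, 0.0, 19.4]
force: [0.9, -0.0, 0.5]
grip_width: 0.087
top origin 207 151
scene origin 219 151
13.825
```

View pics/v5.png

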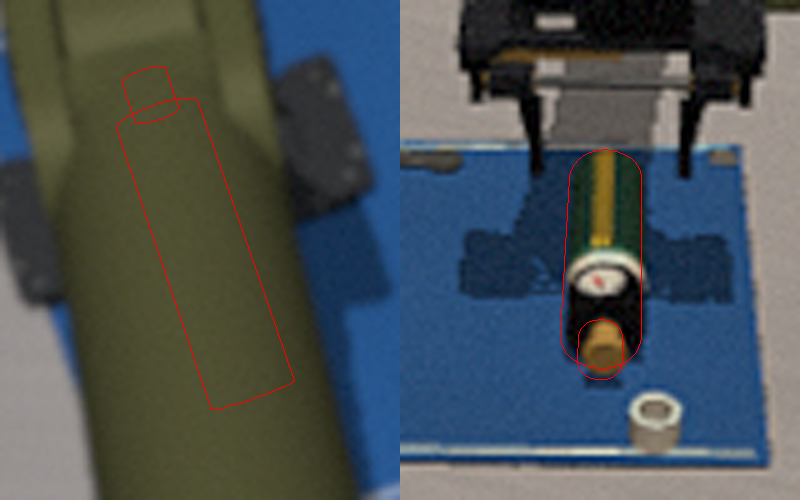

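```bash
python3 -m creep '[{"tx":0.0026,"ty":0.0025,"tz":0.02,"rx":0,"ry":0,"rz":0},{"tx":0,"ty":0,"tz":0.025,"rx":0,"ry":0,"rz":0},{"tx":0,"ty":0,"tz":0.02,"rx":0,"ry":0,"rz":0},{"tx":0,"ty":0,"tz":0.015,"rx":0,"ry":0,"rz":0},{"tx":0,"ty":0,"tz":0.01,"rx":0,"ry":0,"rz":0},{"tx":0,"ty":0,"tz":0.007,"rx":0,"ry":0,"rz":0},{"tx":0,"ty":0,"tz":0,"rx":0,"ry":0,"rz":0},{"tx":0,"ty":0,"tz":0,"rx":0,"ry":0,"rz":0}]'
python3 -m creep '[{"tx":0,"ty":0,"tz":0,"rx":0,"ry":0,"rz":0},{"tx":0,"ty":0,"tz":0,"rx":0,"ry":0,"rz":0},{"tx":0,"ty":0,"tz":0,"rx":0,"ry":0,"rz":0},{"tx":0,"ty":0,"tz":0,"rx":0,"ry":0,"rz":0}]' 0.06 5
python3 v.py .533 .0318 19.3 v6
```

```text
time_s: 14.82
tool_pos: [0.5441, 0.0358, 0.0371]
tool_rot: [180.0, -0.1, 19.2]
force: [-0.2, 0.4, -0.4]
grip_width: 0.0866
time_s: 15.32
tool_pos: [0.5435, 0.0357, 0.0366]
tool_rot: [180.0, -0.0, 19.2]
force: [-0.2, 0.2, 1.1]
grip_width: 0.0616
top origin 207 151
scene origin 219 151
15.425
```

View pics/v6.png

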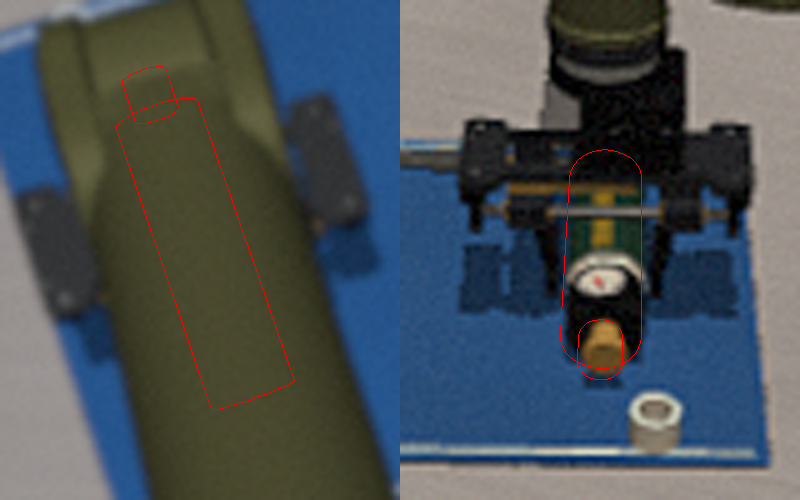

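```bash
python3 -m creep '[{"tx":0,"ty":0,"tz":0,"rx":0,"ry":0,"rz":0},{"tx":0,"ty":0,"tz":0,"rx":0,"ry":0,"rz":0},{"tx":0,"ty":0,"tz":0,"rx":0,"ry":0,"rz":0},{"tx":0,"ty":0,"tz":0,"rx":0,"ry":0,"rz":0}]' 0.045 8
python3 -m creep '[{"tx":0,"ty":0,"tz":0,"rx":0,"ry":0,"rz":0},{"tx":0,"ty":0,"tz":0,"rx":0,"ry":0,"rz":0},{"tx":0,"ty":0,"tz":0,"rx":0,"ry":0,"rz":0}]' 0.04 45
python3 v.py .533 .0318 19.3 v7
```

```text
time_s: 15.92
tool_pos: [0.5435, 0.036, 0.0365]
tool_rot: [-180.0, 0.0, 19.2]
force: [0.6, 0.4, -0.9]
grip_width: 0.0518
time_s: 16.3
tool_pos: [0.5435, 0.036, 0.0365]
tool_rot: [-180.0, 0.0, 19.2]
force: [-0.2, 0.9, -0.7]
grip_width: 0.0508
top origin 207 151
scene origin 219 151
16.4
```

View pics/v7.png

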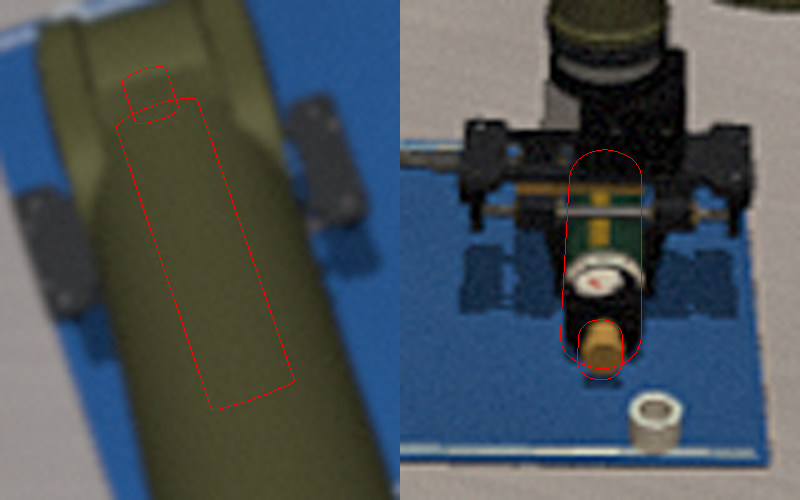

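```bash
python3 - <<'E'
from h import *
s=cam("scene")
im=s["pixels"][:,:,::-1][190:240,240:280];cv2.imwrite("pics/z8.png",cv2.resize(im,None,fx=12,fy=12,interpolation=cv2.INTER_CUBIC))
for q in([.533,.0324,np.radians(19.2),.032],[.533,.0304,np.radians(19.2),.032],[.533,.0344,np.radians(19.2),.032]):
  S=(np.array([(597,283),(598.5,240),(599,200)],float)-[400,0])/5+[219,151]-.5
  print(angles(s,S,q))
E
```

```text
(array([ 0.06657585,  0.01919823, -0.02775527]), array([-7.80743841, -8.07246197, -9.70579239]))
(array([ 0.06748401,  0.0201307 , -0.02673112]), array([-3.61444831, -3.87700091, -5.49293799]))
(array([ 0.06547907,  0.01806759, -0.0289899 ]), array([-12.04998519, -12.31908747, -13.97994839]))
```

View pics/z8.png

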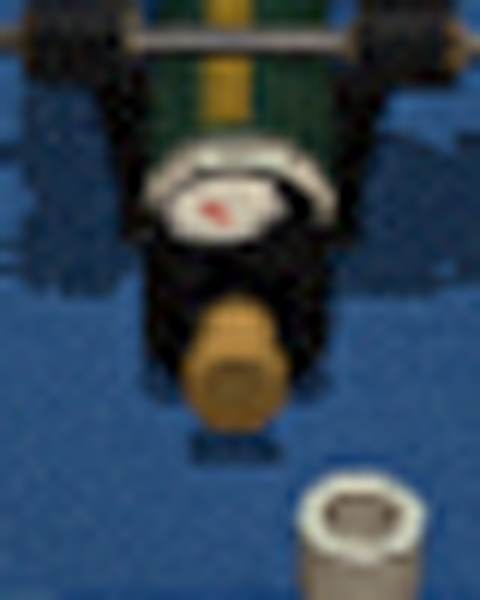

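```bash
python3 -m creep '[{"tx":0,"ty":0,"tz":-0.002,"rx":0,"ry":0,"rz":0},{"tx":0,"ty":0,"tz":-0.002,"rx":0,"ry":0,"rz":0},{"tx":0,"ty":0,"tz":-0.003,"rx":0,"ry":0,"rz":0},{"tx":0,"ty":0,"tz":-0.003,"rx":0,"ry":0,"rz":0},{"tx":0,"ty":0,"tz":0,"rx":0,"ry":0,"rz":0}]'
python3 v.py .533 .0324 19.2 v9 .042
```

```text
time_s: 17.08
tool_pos: [0.5438, 0.0358, 0.0469]
tool_rot: [180.0, -0.0, 19.2]
force: [-0.0, 0.5, -5.1]
grip_width: 0.0505
top origin 207 150
scene origin 219 148
17.175
```

View pics/v9.png

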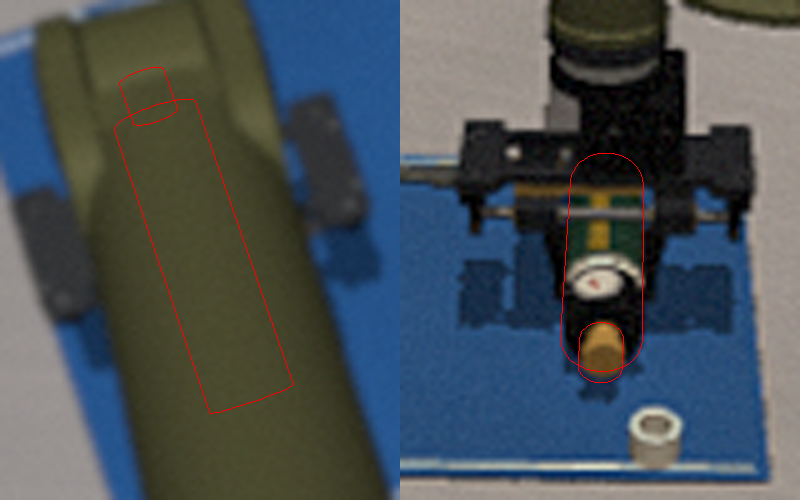

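```bash
python3 -m creep '[{"tx":0,"ty":0,"tz":-0.005,"rx":0,"ry":0,"rz":0},{"tx":0,"ty":0,"tz":-0.008,"rx":0,"ry":0,"rz":0},{"tx":0,"ty":0,"tz":-0.01,"rx":0,"ry":0,"rz":0},{"tx":0,"ty":0,"tz":-0.01,"rx":0,"ry":0,"rz":0},{"tx":0,"ty":0,"tz":-0.01,"rx":0,"ry":0,"rz":0},{"tx":0,"ty":0,"tz":-0.01,"rx":0,"ry":0,"rz":0},{"tx":0,"ty":0,"tz":-0.01,"rx":0,"ry":0,"rz":0},{"tx":0,"ty":0,"tz":-0.01,"rx":0,"ry":0,"rz":0},{"tx":0,"ty":0,"tz":-0.01,"rx":0,"ry":0,"rz":0},{"tx":0,"ty":0,"tz":-0.01,"rx":0,"ry":0,"rz":0},{"tx":0,"ty":0,"tz":-0.01,"rx":0,"ry":0,"rz":0},{"tx":0,"ty":0,"tz":-0.01,"rx":0,"ry":0,"rz":0},{"tx":0,"ty":0,"tz":-0.008,"rx":0,"ry":0,"rz":0},{"tx":0,"ty":0,"tz":-0.004,"rx":0,"ry":0,"rz":0},{"tx":0,"ty":0,"tz":0,"rx":-1,"ry":0,"rz":0},{"tx":0,"ty":0,"tz":0,"rx":-1,"ry":0,"rz":0},{"tx":0,"ty":0,"tz":0,"rx":-1,"ry":0,"rz":0},{"tx":0,"ty":0,"tz":0,"rx":-1,"ry":0,"rz":0},{"tx":0,"ty":0,"tz":0,"rx":0,"ry":0,"rz":0},{"tx":0,"ty":0,"tz":0,"rx":0,"ry":0,"rz":0}]'
python3 v.py .533 .0324 19.2 v10 .167
```

```text
time_s: 19.68
tool_pos: [0.5435, 0.0357, 0.1715]
tool_rot: [176.0, 0.0, 19.2]
force: [0.2, -0.2, -5.1]
grip_width: 0.0507
top origin 205 143
scene origin 219 117
19.775
```

View pics/v10.png

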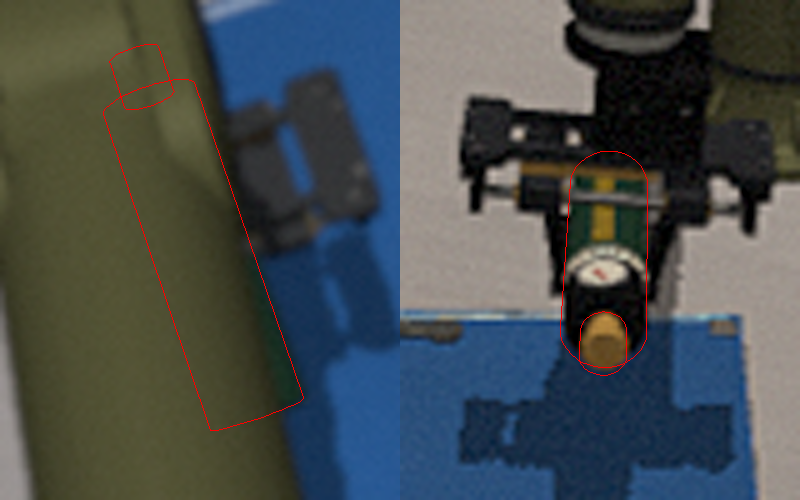

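```bash
python3 - <<'E'
from h import *
s=cam("scene")
q=[.533,.0324,np.radians(19.2),.1655]
S=(np.array([(602,272),(603,225)],float)-[400,0])/5+[219,117]-.5
print(angles(s,S,q)); o=env.get_obs();print(o["tool_pos"],o["force"],o["wrist_torque"],o["grip_width"],abs(o["joint_velocities"]).max())
cv2.imwrite("pics/final.png",s["pixels"][:,:,::-1])
E
```

```text
(array([0.06160158, 0.00519639]), array([-4.16604758, -5.44171268]))
[0.54358215 0.03554822 0.17151451] [-0.15170138  0.34575723 -4.79169393] [ 0.1826726   0.05673989 -0.03513566] 0.05080784781054386 0.12515116617511857
```

View pics/final.png

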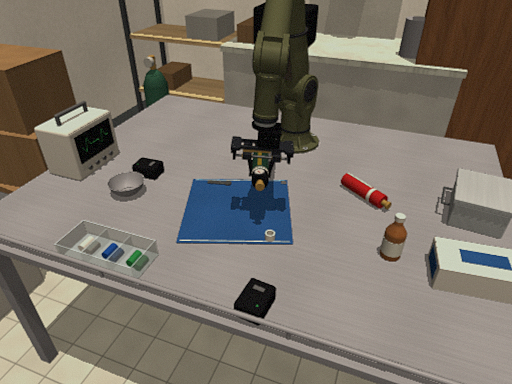

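```bash
python3 -c "
from cell import env
print(env.sign_off())"
```

```text
the job is handed in; nothing more can be done
None
```

The cylinder is held in the gripper, level and gauge-up, with its axis about 167 mm above the trolley, and the job is handed in (no verdict is reported). The clock was at about 20 s of the 42 s allowed.

I rolled it left along the mat with both open fingers spread along its axis until the yellow stripe and gauge came up. Then I turned the gripper 90°, gripped it near the balance point at 45 N and lifted it straight. I tilted it 4° at the top to bring the gauge nearer vertical.

- **Gauge:** about 3° off up when released on the mat. Closing the jaws rolled it to roughly 7° (±4°), and after the tilt it read about 4–5° off.
- **Hold:** the wrist carried a steady 5 N, the fingers stood at 50.8 mm, and the joints were essentially still.
- **Level:** the last gauge reading came out a few mm short along the axis. That would mean up to about 2–3° of pitch, inside the 7° limit, but I could not confirm it from the top camera because the arm blocked its view.
- **Other things:** by eye, the adapter, key, bottle, dish and charger are where they started in the last scene picture. I did not measure them.
- **Camera disagreement:** when fitting the cylinder's position, the two cameras differed by about 5–9 mm in x. The grip came out centred all the same.

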